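Draw the bottom stone from a gravity chute and slide it home in its holder

ROBOT

A 6-joint arm with a two-finger parallel gripper is mounted at the origin on a cart in front of the work surface, level with it; the furniture and walls round the work are solid. World frame = base frame: x ahead of the robot, y to its left, z up, the work surface at z = 0. Lengths are in m, angles in degrees, forces in N, time in s.
With the tool pointing down it reaches from about 0.325 to 0.85 m from the base axis. Payload 15.5 kg.
Tool frame: the origin (TCP) lies at the very end of the fingers, on their centre line; the grasp point (between the pads) lies arm.grip_depth behind it (arm.grip_depth is the distance from the TCP to the grasp point, in m); z points along the fingers, y is the line along which they close (so a half turn about z gives the same grasp; the last joint's range is limited). The gripper opens to 91 mm and grips with 3 to 60 N. Pads are 32 mm wide; open, the fingers measure 118 mm over their backs; the gripper's body (76 mm by 178 mm) begins 60 mm behind the grasp point.
Start: joints at [-69.929, 28.281, 77.091, -0, 74.628, -5.472], TCP at [0.269, -0.564, 0.214] pointing down, gripper open.
Joint ranges: [-166.48, 166.48], [-47.26, 123.95], [12.59, 153.08], [-70.14, 250.14], [6.76, 159.57], [-176.63, 176.63]. Speed limits (degrees/s): [108.29, 108.29, 147.25, 172.46, 172.46, 172.46].

INTERFACE

Orientations are given as a 3x3 rotation matrix whose columns are the frame's x, y, z axes.
In Python, from rig import arm gives the robot as it stands. Calls block until the motion is done:
- arm.move_to(position, orientation): joint-space move of the TCP to a pose.
- arm.move_l(position, orientation=None, feed=0.15): straight line of the TCP; orientation=None keeps the orientation; feed is the mean speed in m/s.
- arm.move_joints(angles): joint-space move.
- arm.grip(opening): finger opening in m; the grip force is fixed at half the most; returns when the fingers have stopped.
- arm.sleep(seconds).
- arm.solve_ik(position, orientation): joint angles nearest the present ones, or None.
- arm.snapshot(name): name is "side" or "top" or "wrist"; returns the picture (400x640x3 uint8, red, green, blue); there is no depth.
- arm.get_calibration(name): a dict with "intrinsics" (3x3 intrinsics, pixels), "cam_to_world" (4x4, takes a point from camera to world coordinates). Camera axes: x right, y down, z forward; pixel columns grow to the right and rows downward; lengths in m; the calibration is good to about 2 mm. A picture is of the moment at which its call begins: read the wrist's pose just before it. get_calibration takes no time and is no camera call; for the wrist camera it gives the pose at the moment of the call.
A pose or a line that the arm cannot do raises arm.Unreachable and nothing moves.
- arm.sign_off(): hands the job in; it is judged then, once.
Readings, each from a call of its own:
- arm.current_t(): time.
- arm.current_joint_positions(): joint angles.
- arm.current_dq(): joint speeds.
- arm.current_tau(): joint torques, N m.
- arm.current_ee_pos(): TCP position.
- arm.current_tool_rot(): TCP orientation.
- arm.current_force(): force on the tool from outside, world axes, zero at the start.
- arm.current_torque(): the same for the moment, N m.
- arm.current_width(): finger opening in m.
- arm.current_grasp_force(): force on a finger pad.
Only numpy, scipy, OpenCV 4.12 (cv2) and the standard library are available. Lean on these libraries where they do the work, as an engineer would, in place of code of your own. Each camera call takes 0.05 s, during which the arm holds its last target. There are 200 camera calls.

TASK

Draw the bottom sharpening stone out through the gate of the blue-based gravity chute, leaving the three stones above it to sink down inside the chute. Slide the drawn stone endwise into the channel of the green-based holder, press it firmly, without ramming, against the brass end stop, and let go of it there. Do not knock the pliers, the oil bottle or the grey tin.

Things in the scene. Friction and masses are not known exactly. Their poses are not given: they have to be found in the camera images.
- chute: Fixed upright magazine, blue base, clear side walls, 153 mm tall. Origin on the bench under the shaft's centre, z up; x points to its back, away from the gate. Stones lie flat, long side along x, on a floor 40 mm above the bench. Shaft inside 102 (x) x 29 mm, outside 41 mm wide. Foot plate 84 mm wide, 8 mm thick, ends 9 mm in front of the gate; else free space below a protruding stone.
- gate (a point): Middle of the gate's sill: at the front of the chute's side walls (chute x = -53 mm), on the floor, 40 mm above the bench; axes as the chute's. The gate is the opening at the bottom of the front, 24 mm high. Above it two front strips (front face 4 mm farther out) hold the upper stones back.
- lip (a point): Middle of the front edge of the chute's flared top lip: 26 mm in front of the gate, 153 mm above the bench; the lip is 41 mm wide and slopes up to it from the front strips. An upright gripper over the protruding stone meets this lip: lean the gripper back from the chute by 30 to 45 degrees, fingertips towards the gate.
- holder: Fixed holder, green base: a straight aluminium channel open towards its -x. Origin on the bench under its centre, x points into the channel, z up. Channel 28.5 mm wide, 22.5 mm high, floor 40 mm above the bench; lips overhang both sides (15 mm gap between), so a stone enters only endwise. 44 mm wide over the channel, 67 mm tall. Foot plate 80 mm wide, 8 mm thick, ends 4 mm in front of the mouth.
- mouth (a point): Middle of the channel's mouth at floor height (40 mm above the bench, holder x = -50 mm), axes as the holder's. Here the floor edge is bevelled and the cheeks flare sideways: 39 mm apart inside, about 50 mm outside; full width and lips begin 12 mm farther in.
- end_stop: Brass end stop across the channel with a black thumb knob (18 mm wide, top 79 mm above the bench). Clamped, does not move; its face is 78 to 88 mm in from the mouth. Origin at bench height under that face, axes as the holder's. A stone that is home touches the face: its centre is then 49 mm in front of it and 10 to 20 mm of the stone protrude from the mouth.
- stone_1: The bottom stone of the stack, a dark grey abrasive bar 26 x 98 x 20 mm, about 0.12 kg. Origin at the centre of its underside; y is its long axis, z up. At the start it protrudes 31 to 39 mm from the front wall (side-wall fronts) through the gate and carries the other three; grip its two long upright sides there.
- stone_2: Stone lying on the bottom one inside the chute, same size and axes. It drops to the chute floor when the bottom stone is out (the shaft is lined with slippery plastic).
- stone_3: Third stone from below in the chute, same size and axes.
- stone_4: Top stone in the chute, same size and axes.
- oil_bottle: Bystander: small cream bottle with red cap, 35 mm wide and 73 mm tall; origin at the centre of its foot.
- tin: Bystander: round grey tin, 52 mm wide and 34 mm tall; origin at the centre of its underside.
- pliers: Bystander: pliers with blue grips lying on the bench, 53 x 149 x 13 mm; origin near their centre.
Things that resemble listed ones, but are neither listed nor needed, are in the scene too. What is shaped like the stone_1 but orange or purple is not meant.

How it is judged:
By the outcome, as a careful person would: the job done as asked, in the order asked, and still so for the second after the job is handed in, with the robot touching nothing.
It also fails if it takes over 56 s, if anything falls off the work surface, if the arm or the gripper's body presses on something with over 40 N, if the wrist force passes 120 N, or if a joint passes its speed limit or range.

## Working session

There is one attempt and no reset: what is moved stays moved. The work goes in short steps, each a Python script; the robot and the scene stay as the last script left them, time stands still between calls to the robot, and variables do not carry over. Pictures are saved under pics/ and viewed, at most 10 in all, crops included, and the job is handed in when it is done.

```bash
mkdir -p pics; ls; python3 - <<'E'
from rig import arm
import cv2,numpy as np
for n in("side","top"):
    cv2.imwrite(f"pics/{n}0.png",arm.snapshot(n)[:,:,::-1])
    c=arm.get_calibration(n);print(n,np.round(c["intrinsics"],1).tolist(),np.round(c["cam_to_world"],3).tolist())
c=arm.get_calibration("wrist");print(np.round(c["cam_to_world"],3).tolist(),np.round(c["intrinsics"],1).tolist())
print(arm.grip_depth,arm.current_t(),arm.current_ee_pos(),arm.current_tool_rot())
E
```

```text
pics
side [[419.9, 0.0, 324.6], [0.0, 419.9, 200.2], [0.0, 0.0, 1.0]] [[-0.926, -0.243, 0.288, 0.223], [-0.376, 0.591, -0.714, 0.576], [0.003, -0.769, -0.639, 0.792], [0.0, 0.0, 0.0, 1.0]]
top [[387.3, 0.0, 316.7], [0.0, 387.3, 201.6], [0.0, 0.0, 1.0]] [[0.026, -0.977, 0.213, 0.345], [-1.0, -0.024, 0.011, -0.178], [-0.006, -0.213, -0.977, 1.113], [0.0, 0.0, 0.0, 1.0]]
[[0.431, -0.866, -0.253, 0.341], [-0.902, -0.414, -0.12, -0.529], [-0.001, 0.28, -0.96, 0.383], [0.0, 0.0, 0.0, 1.0]] [[314.1, 0.0, 318.6], [0.0, 314.1, 201.6], [0.0, 0.0, 1.0]]
0.0188 0.1 [ 0.26935707 -0.56360477  0.21340335] [[ 9.02291309e-01  4.31126741e-01 -3.57167541e-04]
 [ 4.31126873e-01 -9.02290740e-01  1.02007935e-03]
 [ 1.17514522e-04 -1.07439326e-03 -9.99999416e-01]]
```

View pics/side0.png

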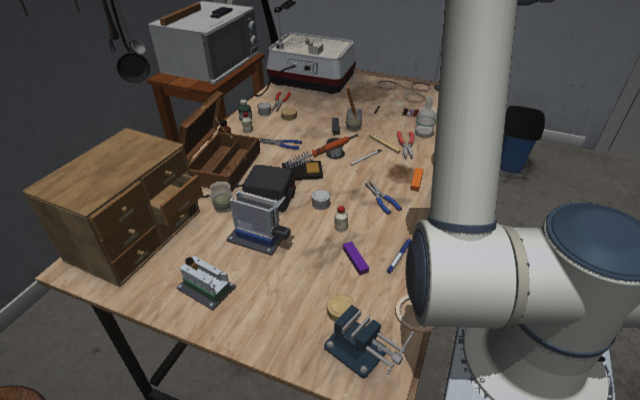

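View pics/top0.png

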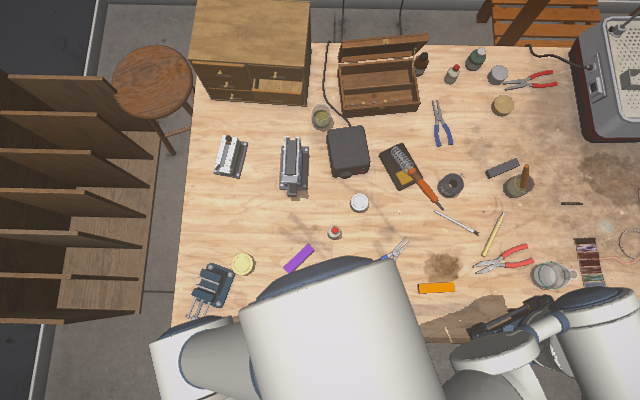

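Side view: the chute is at (257,222) with its stone protruding right at about (285,233), and the holder is at (205,280). Top view: the chute is at (292,165) with its gate towards the robot (row ~187), and the holder is at (230,157) with its knob at the far end, so the mouth faces the robot. The bottle is at (334,232), the tin at (359,203) and the pliers at (395,250).

Things that could be taken for stone_1 (top view pixels):
- purple bar (299,258): wrong colour
- orange bar (436,288): wrong colour
- dark loose bar (503,168): not in the chute
- stone protruding from the gate (292,187): this is the one

Next, one enlarged crop to check.

```bash
python3 - <<'E'
import cv2,numpy as np
a=cv2.imread("pics/top0.png")[125:205,205:325];b=cv2.imread("pics/side0.png")[180:310,170:300]
a=cv2.resize(a,None,fx=6.5,fy=6.5,interpolation=cv2.INTER_CUBIC)[:, :]
cv2.imwrite("pics/topc.png",a)
b=cv2.resize(b,None,fx=4.6,fy=4.6,interpolation=cv2.INTER_CUBIC);cv2.imwrite("pics/sidec.png",b)
print(a.shape,b.shape)
E
```

```text
(520, 780, 3) (598, 598, 3)
```

View pics/topc.png

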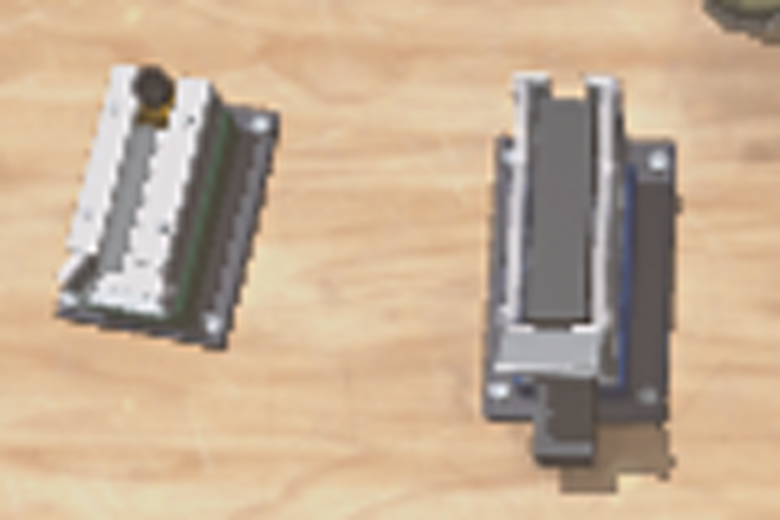

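View pics/sidec.png

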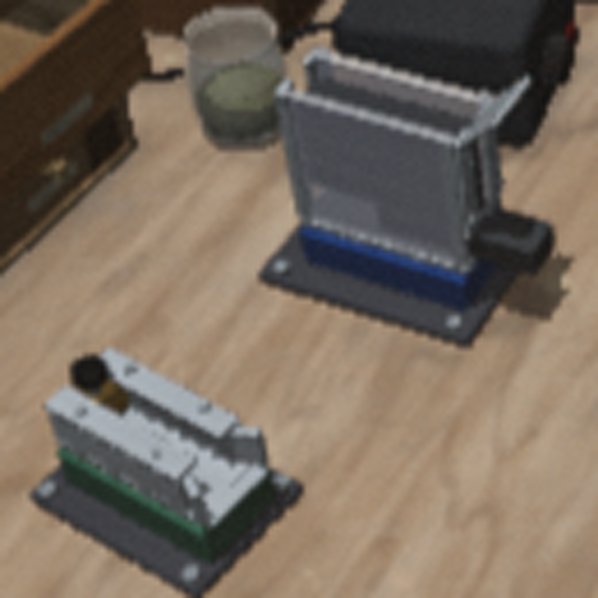

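Confirmed: a dark grey stone protrudes under the lip of the blue-based chute, top crop end (565,455). The holder's mouth is at the crop's bottom, at about (125,300), with the brass stop and knob at (153,95). Next is a rough fix from the foot plates.

```bash
cat > h.py <<'E'
from rig import arm
import cv2,numpy as np
def ray(cal,uv):
    K,T=np.array(cal["intrinsics"]),np.array(cal["cam_to_world"])
    d=T[:3,:3]@np.linalg.inv(K)@np.array([uv[0],uv[1],1.]);return T[:3,3],d
def plane(cal,uv,z):
    o,d=ray(cal,uv);return o+d*(z-o[2])/d[2]
def proj(cal,p):
    K,T=np.array(cal["intrinsics"]),np.array(cal["cam_to_world"])
    c=T[:3,:3].T@(np.asarray(p)-T[:3,3]);return (K@c/c[2])[:2]
def lean(yaw,deg):
    """tool z = horizontal dir yaw*sin + down*cos ; closing y horizontal across"""
    a=np.radians(deg);f=np.array([np.cos(yaw),np.sin(yaw),0])
    z=f*np.sin(a)-np.array([0,0,1])*np.cos(a);y=np.array([f[1],-f[0],0]);return np.c_[np.cross(y,z),y,z]
E
python3 - <<'E'
from h import *
t=arm.get_calibration("top");s=arm.get_calibration("side")
tc=lambda u,z:plane(t,(205+u[0]/6.5,125+u[1]/6.5),z)
sc=lambda u,z:plane(s,(170+u[0]/4.6,180+u[1]/4.6),z)
print("chute plate",[tc(u,.008)[:2].round(3) for u in[(498,140),(677,142),(667,422),(483,418)]],[sc(u,.008)[:2].round(3) for u in [(262,275),(475,345)]])
print("stone end",[tc(u,.06)[:2].round(3) for u in[(533,440),(598,442)]])
print("lip",[tc(u,.153)[:2].round(3) for u in[(497,370),(597,375)]])
print("holder plate",[tc(u,.008)[:2].round(3) for u in[(58,315),(222,348),(280,112)]],[sc(u,.008)[:2].round(3) for u in[(32,495),(195,597),(302,490)]])
print("things",[plane(t,u,z)[:2].round(3) for u,z in[((334,232),.073),((359,203),.034),((395,250),.01)]])
R=arm.current_tool_rot();c=arm.get_calibration("wrist")["cam_to_world"]
print((R.T@(np.array(c)[:3,3]-arm.current_ee_pos())).round(4),(R.T@np.array(c)[:3,:3]).round(3).tolist())
E
```

```text
chute plate [array([ 0.753, -0.055]), array([ 0.754, -0.138]), array([ 0.621, -0.137]), array([ 0.62 , -0.054])] [array([ 0.751, -0.052]), array([ 0.614, -0.05 ])]
stone end [array([ 0.598, -0.082]), array([ 0.598, -0.11 ])]
lip [array([ 0.604, -0.075]), array([ 0.603, -0.114])]
holder plate [array([0.664, 0.143]), array([0.65 , 0.067]), array([0.765, 0.048])] [array([0.774, 0.127]), array([0.663, 0.148]), array([0.649, 0.073])]
things [array([ 0.489, -0.214]), array([ 0.579, -0.286]), array([ 0.451, -0.39 ])]
[ 0.0799 -0.0004 -0.1698] [[0.0, -0.96, -0.28], [1.0, 0.0, 0.0], [-0.0, -0.28, 0.96]]
```

Rough fix: chute origin is about (0.682,-0.096) with yaw ~0, and the mouth is about (0.661,0.106) with yaw about -10°. The plate widths match the given 84 and 80 mm. Next are close looks with the wrist camera at the holder, then the gate.

```bash
python3 - <<'E'
from h import *
y=np.radians(-10);m=np.array([.661,.106,.04])
R=lean(y,35);p=m-.10*R[:,2]+[0,0,.03]
g=np.array([.629,-.096,.04]);R2=lean(0,35);p2=g+[-.016,0,-.008]-.10*R2[:,2]
for q,r in((p,R),(p2,R2),(g+[-.016,0,-.008],R2)):
    for f in(1,-1):
        a=arm.solve_ik(q,r@np.diag([f,f,1])); print(None if a is None else np.round(a,1))
arm.move_to(p,R);print(arm.current_t())
np.save("cw1.npy",arm.get_calibration("wrist")["cam_to_world"]);cv2.imwrite("pics/w1.png",arm.snapshot("wrist")[:,:,::-1])
arm.move_to(p2,R2);print(arm.current_t())
np.save("cw2.npy",arm.get_calibration("wrist")["cam_to_world"]);cv2.imwrite("pics/w2.png",arm.snapshot("wrist")[:,:,::-1])
print(arm.current_force())
E
```

```text
[ 12.5  24.5 111.7 -49.9  16.7 157.4]
[ 12.5  24.5 111.7 -49.9  16.7 -22.6]
[-24.6  26.1 122.6  95.   13.8 -25.6]
[-24.6  26.1 122.6  95.   13.8 154.4]
[-21.3  39.  117.9 129.3  15.6 -58. ]
[-21.3  39.  117.9 129.3  15.6 122. ]
2.775
5.625
[0.16439037 0.85507511 0.15442551]
```

View pics/w1.png

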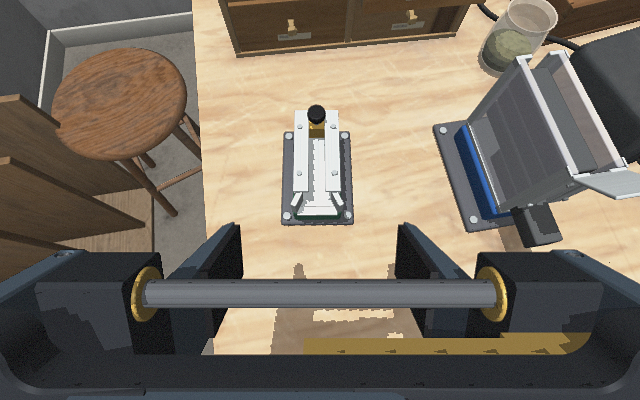

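View pics/w2.png

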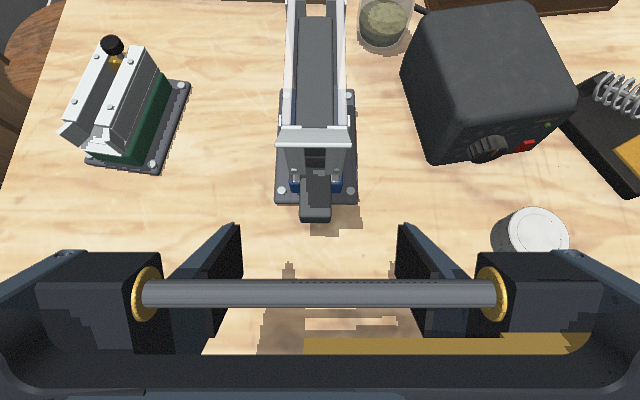

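w1: the holder is at (317,165), with the knob at (316,112), the mouth at about (317,215), and plate corners near (282,224) and (354,224). w2: the chute has its lip at row ~140, with the stone's protruding end at (315,215). One enlarged composite will give the exact corners.

```bash
python3 - <<'E'
import cv2,numpy as np
a=cv2.imread("pics/w1.png")[100:230,277:357];b=cv2.imread("pics/w2.png")[125:230,265:370]
a=cv2.resize(a,(80*4,130*4),interpolation=cv2.INTER_CUBIC);b=cv2.resize(b,(105*4,105*4),interpolation=cv2.INTER_CUBIC)
c=np.zeros((520,740,3),np.uint8);c[:,:320]=a;c[:420,320:]=b
cv2.imwrite("pics/comp.png",c)
E
```

```text
(no output)
```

View pics/comp.png

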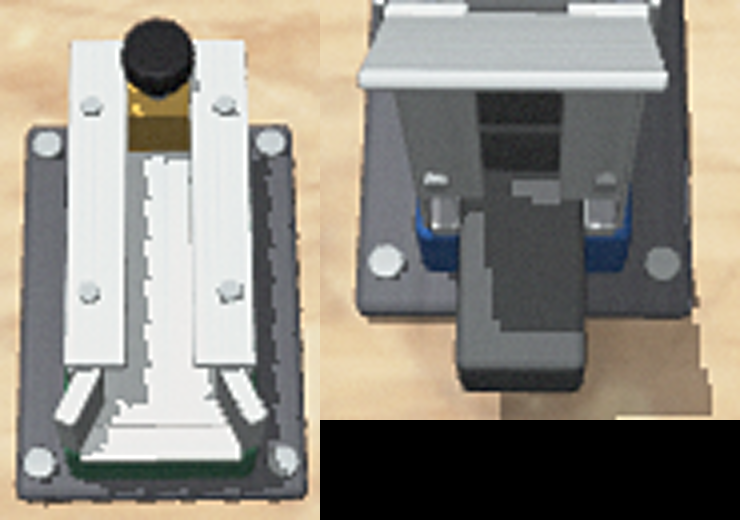

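```bash
python3 - <<'E'
from h import *
K=arm.get_calibration("wrist")["intrinsics"]
c1=dict(intrinsics=K,cam_to_world=np.load("cw1.npy"));c2=dict(intrinsics=K,cam_to_world=np.load("cw2.npy"))
H=lambda u,v,z:plane(c1,(277+u/4-.4,100+v/4-.4),z)[:2]
C=lambda u,v,z:plane(c2,(265+(u-320)/4-.4,125+v/4-.4),z)[:2]
def pr(n,*a):
    a=np.array(a);print(n,(a*1e3).round(1).tolist(),"mid",(a.mean(0)*1e3).round(1),"len",round(1e3*np.linalg.norm(a[0]-a[1]),1))
pr("plate front",H(17,498,.008),H(306,498,.008));pr("plate L",H(17,498,.008),H(26,128,.008));pr("plate R",H(306,498,.008),H(290,128,.008))
pr("lip front out",H(64,365,.067),H(255,365,.067));pr("lip rear out",H(70,42,.067),H(245,42,.067))
pr("gap front",H(124,364,.067),H(194,364,.067));pr("gap rear",H(128,60,.067),H(190,60,.067))
pr("floor edge",H(80,460,.04),H(241,460,.04));pr("stop",H(133,151,.04),H(190,151,.04))
pr("stone end top",C(458,361,.06),C(583,361,.06));pr("stone L",C(458,361,.06),C(461,215,.06));pr("stone R",C(583,361,.06),C(583,215,.06))
pr("lip",C(360,82,.153),C(667,82,.153));pr("chute plate",C(357,313,.008),C(690,315,.008))
E
```

```text
plate front [[664.3, 146.9], [650.7, 70.1]] mid [657.5 108.5] len 77.9
plate L [[664.3, 146.9], [776.8, 128.7]] mid [720.5 137.8] len 113.9
plate R [[650.7, 70.1], [763.0, 51.1]] mid [706.9  60.6] len 113.9
lip front out [[677.1, 127.5], [669.5, 84.4]] mid [673.3 105.9] len 43.8
lip rear out [[762.7, 113.1], [755.0, 69.8]] mid [758.8  91.5] len 44.0
gap front [[674.9, 113.9], [672.2, 98.1]] mid [673.5 106. ] len 16.0
gap rear [[754.9, 99.7], [752.2, 84.4]] mid [753.6  92. ] len 15.5
floor edge [[662.2, 127.9], [655.3, 88.9]] mid [658.8 108.4] len 39.6
stop [[744.9, 100.8], [742.3, 85.8]] mid [743.6  93.3] len 15.3
stone end top [[592.9, -79.9], [592.9, -104.5]] mid [592.9 -92.2] len 24.7
stone L [[592.9, -79.9], [624.1, -79.8]] mid [608.5 -79.8] len 31.2
stone R [[592.9, -104.5], [624.1, -104.9]] mid [ 608.5 -104.7] len 31.2
lip [[603.4, -72.4], [603.5, -112.3]] mid [603.4 -92.3] len 40.0
chute plate [[620.3, -51.6], [619.8, -132.8]] mid [620.  -92.2] len 81.1
```

All checks agree: the lip is 40 mm and the gap 15.5 mm, the stop face is 84 mm in from the mouth, and the stone protrudes 36 mm. Next I check IK along the whole plan before reaching.

```bash
cat >> h.py <<'E'
YH=np.radians(-9.7);AX=np.array([np.cos(YH),np.sin(YH),0])
M=np.array([.6612,.1081,.04]);ST=np.array([.7438,.0938,.04])
G=np.array([.6125,-.0923,.032])   # TCP at grasp; stone end 19.7 mm behind TCP
E
python3 - <<'E'
from h import *
for L in(36,40,44):
    R,RH=lean(0,L),lean(YH,L);print(L)
    for n,p,r in(("pre",G-.1*R[:,2],R),("pre2",G-.05*R[:,2],R),("G",G,R),("draw",G-[.09,0,0],R),("lift",G-[.09,0,-.04],R),("mid",[.53,.02,.08],lean(YH/2,L)),("prein",M-.108*AX+[0,0,.033],RH),("prein0",M-.108*AX+[0,0,-.007],RH),("ins",M-.016*AX+[0,0,-.007],RH),("push",M-.026*AX,RH)):
        a=arm.solve_ik(p,r);print(n,None if a is None else np.round(a,1))
E
```

```text
36
pre [-24.5  26.5 123.9 105.1  14.6 -35.8]
pre2 [-22.7  33.2 121.8 123.5  15.8 -53.2]
G [-21.1  39.4 118.9 134.8  17.3 -63.4]
draw [-26.8  39.8 131.6 146.4  28.6 -81.9]
lift [-26.8  32.6 130.1 134.6  21.8 -68.9]
mid [ -3.9  31.2 130.2 181.8  17.4 -91. ]
prein [  15.8   33.1  122.   241.1   16.8 -128.9]
prein0 [  15.8   39.   123.2  224.5   21.2 -111.4]
ins [  10.9   40.1  111.9  242.8   13.4 -135.3]
push [  11.4   39.   113.   243.4   13.7 -135.5]
40
pre [-26.3  29.  128.2 129.5  21.6 -62.3]
pre2 [-24.   35.5 125.4 139.4  23.7 -70.7]
G [-22.1  41.4 121.9 145.4  25.2 -75.3]
draw [-28.4  43.4 134.8 150.6  38.5 -88.7]
lift [-28.4  35.6 133.5 143.3  30.8 -79.9]
mid [ -3.9  34.1 133.7 181.4  27.8 -90.4]
prein [  17.1   35.1  124.7  226.5   23.6 -112.9]
prein0 [  17.1   41.4  125.8  216.7   29.1 -101.9]
ins [  11.8   41.7  114.6  224.6   19.6 -116.1]
push [  12.3   40.6  115.7  225.2   19.8 -116.3]
44
pre [-28.2  32.6 132.5 141.1  31.5 -76.6]
pre2 [-25.4  38.7 129.  147.   33.2 -80.3]
G [-23.1  44.  124.7 150.7  33.9 -82.1]
draw [-30.2  48.  138.  152.6  49.3 -94. ]
lift [-30.2  39.6 136.9 147.8  41.  -87.3]
mid [ -3.8  38.  137.1 181.1  39.2 -90.1]
prein [  18.5   37.8  127.4  218.9   31.5 -103.4]
prein0 [ 18.5  44.4 128.2 212.5  37.6 -95.7]
ins [  12.7   43.6  117.1  215.7   27.  -106.1]
push [  13.2   42.7  118.2  216.2   27.2 -106.2]
```

Lean 42° stays on one smooth branch. Now grasp and draw.

```bash
python3 - <<'E'
from h import *
R=lean(0,42);f=lambda n:print(n,round(arm.current_t(),2),arm.current_force().round(1),arm.current_ee_pos().round(4),round(arm.current_width(),4),round(arm.current_grasp_force(),1))
arm.move_to(G-.1*R[:,2],R);arm.move_l(G,R,feed=.08);f("at")
arm.grip(.02);f("grip")
if .023<arm.current_width()<.029:
    for d in(.015,.05,.085,.1):
        arm.move_l(G-[d,0,0],R,feed=.05);f(d)
    arm.move_l(G-[.1,0,-.03],R,feed=.08);f("lift")
for n in("side","top"): cv2.imwrite(f"pics/{n}1.png",arm.snapshot(n)[:,:,::-1])
a=cv2.imread("pics/side1.png")[170:310,170:330];cv2.imwrite("pics/s1c.png",cv2.resize(a,None,fx=4,fy=4,interpolation=2))
E
```

```text
at 7.88 [-0.3 -0.3  0.6] [ 0.6123 -0.0923  0.0323] 0.0914 0.0
grip 8.88 [-0.1 -0.3 -0.8] [ 0.6125 -0.0923  0.032 ] 0.0267 30.0
0.015 9.33 [-4.4  0.1  3.6] [ 0.5968 -0.0922  0.0319] 0.026 30.0
0.05 10.18 [-1.4 -0.5  0.7] [ 0.5624 -0.0923  0.0319] 0.026 30.0
0.085 11.03 [ 0.2  0.7 -1.4] [ 0.5277 -0.0925  0.032 ] 0.0262 30.0
0.1 11.48 [ 1.1 -0.5 -1.6] [ 0.5124 -0.0924  0.0319] 0.0261 30.0
lift 12.01 [ 0.5  0.8 -1.8] [ 0.5129 -0.0924  0.0622] 0.026 30.0
```

View pics/s1c.png

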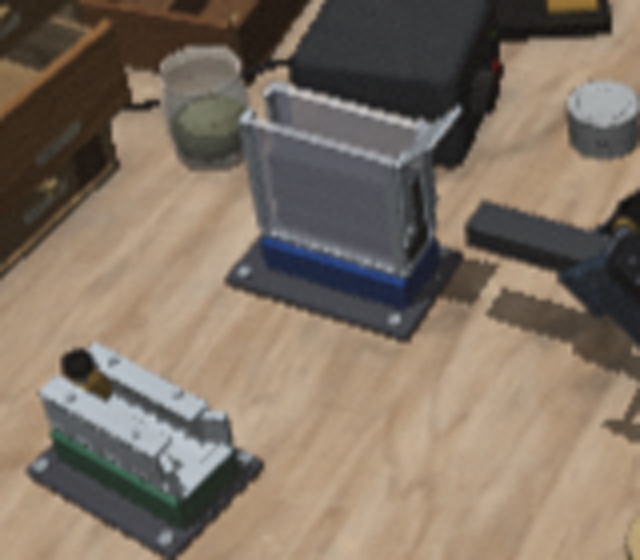

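The stone is drawn out and held, and the stack has sunk (the chute top is emptier). Stone front in the crop: top corner at about (483,203), lower left at about (468,240). I compare this with where it should be if level in the hand.

```bash
python3 - <<'E'
from h import *
s=arm.get_calibration("side");x=.5129+.0783
for dx in(0,-.05):
  for y in(-.0794,-.1054):
    for z in(.0702,.0902): u=proj(s,(x+dx,y,z));print(dx,y,z,((u-[170,170])*4+1.5).round(0))
# edge extraction: silhouette rows of dark stone per crop column
a=cv2.imread("pics/side1.png").astype(int);sub=a.max(2)
for c in range(285,318,4):
    r=[i for i in range(215,245) if sub[i,c]<100];print(c,(c-170)*4,[(q-170)*4 for q in(r[0],r[-1])] if r else None)
E
```

```text
0 -0.0794 0.0702 [463. 250.]
0 -0.0794 0.0902 [461. 226.]
0 -0.1054 0.0702 [481. 223.]
0 -0.1054 0.0902 [479. 199.]
-0.05 -0.0794 0.0702 [537. 271.]
-0.05 -0.0794 0.0902 [536. 248.]
-0.05 -0.1054 0.0702 [554. 244.]
-0.05 -0.1054 0.0902 [553. 220.]
285 460 [252, 296]
289 476 [208, 292]
293 492 [204, 264]
297 508 [208, 296]
301 524 [212, 260]
305 540 [216, 264]
309 556 [224, 272]
313 572 [228, 292]
317 588 [232, 296]
```

It is level in the hand within about 2 mm. Now transfer and insert stepwise under force watch.

```bash
python3 - <<'E'
from h import *
R=lean(YH,42);Z=.0330
f=lambda n:print(n,round(arm.current_t(),2),F.round(1),arm.current_ee_pos().round(4),round(arm.current_width(),4))
P=lambda s,z=Z:np.r_[(M+s*AX)[:2],z]
arm.move_to([.53,.02,.085],lean(YH/2,42));arm.move_to(P(-.108,.075),R)
arm.move_l(P(-.108),R,feed=.08);F=F0=arm.current_force();f("pre")
for s in np.r_[-.095:-.0149:.004]:
    arm.move_l(P(s),R,feed=.04);F=arm.current_force();d=F-F0
    f(round(s,4))
    if np.linalg.norm(d)>12: print("STOP");break
E
```

```text
pre 14.29 [ 0.3  0.3 -1.9] [0.5548 0.1257 0.0332] 0.0259
-0.095 14.77 [-0.6 -0.9 -2.2] [0.5678 0.124  0.0332] 0.0262
-0.091 15.02 [ 0.  -0.2 -1.8] [0.5717 0.1234 0.033 ] 0.0258
-0.087 15.27 [ 0.3  0.1 -1.8] [0.5757 0.1227 0.033 ] 0.0257
-0.083 15.52 [ 0.4 -0.1 -1.9] [0.5797 0.122  0.0331] 0.026
-0.079 15.77 [ 0.5  0.4 -2. ] [0.5836 0.1213 0.0331] 0.0262
-0.075 16.02 [ 0.4 -0.3 -1.1] [0.5875 0.1207 0.0331] 0.0259
-0.071 16.27 [-0.5  0.8 -1.9] [0.5915 0.12   0.0331] 0.0263
-0.067 16.52 [ 0.4 -0.1 -1.5] [0.5955 0.1193 0.0331] 0.0261
-0.063 16.77 [-0.6 -0.1 -1.1] [0.5994 0.1187 0.0331] 0.0257
-0.059 17.02 [ 1.3 -0.7 -1.5] [0.6033 0.118  0.0331] 0.0254
-0.055 17.27 [ 0.6 -0.4 -1.6] [0.6073 0.1173 0.0331] 0.026
-0.051 17.52 [-0.2  1.  -1.4] [0.6112 0.1167 0.0331] 0.0258
-0.047 17.77 [ 0.2 -0.1 -0.3] [0.6152 0.116  0.0331] 0.0257
-0.043 18.02 [ 0.6  0.5 -2.5] [0.6191 0.1153 0.0331] 0.026
-0.039 18.27 [-0.1 -0.2 -2.4] [0.6231 0.1146 0.0331] 0.0261
-0.035 18.52 [-0.5  0.5 -1.5] [0.627  0.1139 0.0331] 0.0263
-0.031 18.77 [ 0.1  0.1 -1.6] [0.6309 0.1133 0.0331] 0.0263
-0.027 19.02 [-0.  -0.7 -1. ] [0.6349 0.1126 0.0331] 0.0261
-0.023 19.27 [-0.1 -0.1 -2. ] [0.6388 0.1119 0.0331] 0.026
-0.019 19.52 [-0.1  0.8 -2. ] [0.6428 0.1113 0.0331] 0.0258
-0.015 19.77 [ 0.6  0.1 -1.3] [0.6467 0.1106 0.0331] 0.0258
```

```bash
python3 - <<'E'
from h import *
w=arm.snapshot("wrist")[:,:,::-1];s=arm.snapshot("side")[:,:,::-1]
a=cv2.resize(w[60:300,200:440],(480,480),interpolation=2);b=cv2.resize(s[230:320,165:245],(320,360),interpolation=2)
c=np.zeros((480,800,3),np.uint8);c[:,:480]=a;c[:360,480:]=b;cv2.imwrite("pics/ins.png",c)
E
```

```text
(no output)
```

View pics/ins.png

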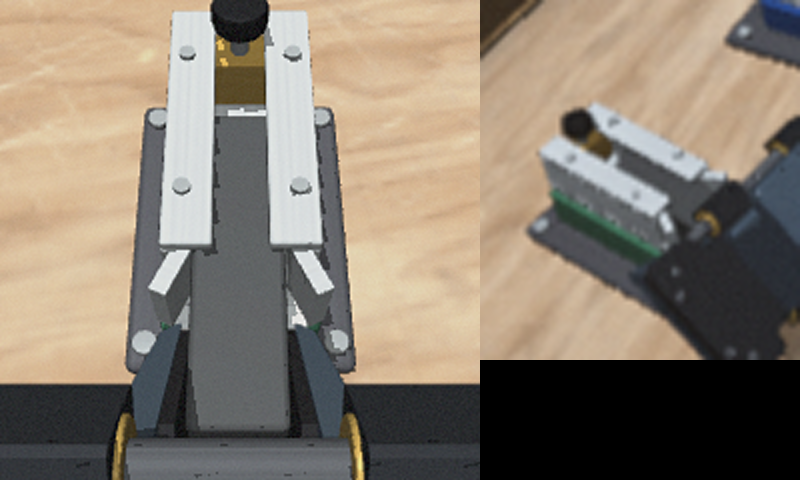

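The stone is inside the channel under both lips, with the brass stop still ahead. Now release, back out, close the fingers, and push the end face gently until the force rises.

```bash
python3 - <<'E'
from h import *
R=lean(YH,42);P=lambda s,z:np.r_[(M+s*AX)[:2],z]
f=lambda n:print(n,round(arm.current_t(),2),(F-F0).round(1),arm.current_ee_pos().round(4))
arm.move_l(P(-.017,.0330),R,feed=.04)
arm.grip(.05);F=F0=arm.current_force();f("open")
arm.move_l(P(-.068,.0330),R,feed=.08);arm.grip(0);print(arm.current_width())
arm.move_l(P(-.068,.040),R,feed=.05);arm.sleep(.2)
F0=np.mean([arm.current_force() for _ in range(5)],0)
s=-.056;arm.move_l(P(s,.04),R,feed=.05);F=arm.current_force();f("start")
while s<-.015:
    far=s<-.034; s+=.002 if far else .0005
    arm.move_l(P(s,.04),R,feed=.02 if far else .008);F=arm.current_force();d=-(F-F0)@AX
    if d>2: print(round(s,4),round(d,1),arm.current_ee_pos().round(4))
    if d>22: break
arm.sleep(.3);F=arm.current_force();f("held")
E
```

```text
open 20.68 [0. 0. 0.] [0.6445 0.111  0.033 ]
0.0001092524618525543
start 23.19 [ 1.3 -0.2  1.4] [0.6064 0.1174 0.0401]
-0.0275 2.8 [0.6338 0.1127 0.0398]
-0.027 6.5 [0.634  0.1127 0.0398]
-0.0265 9.4 [0.6342 0.1126 0.0397]
-0.026 12.2 [0.6343 0.1126 0.0396]
-0.0255 15.2 [0.6345 0.1125 0.0395]
-0.025 18.6 [0.6346 0.1125 0.0395]
-0.0245 22.4 [0.6347 0.1125 0.0394]
held 30.99 [-22.    4.8  13.5] [0.6347 0.1125 0.0394]
```

The force rose steadily where the stop was predicted, within 1.5 mm, so the stone is home under about 22 N. Now back off and check.

```bash
python3 - <<'E'
from h import *
R=lean(YH,42);P=lambda s,z:np.r_[(M+s*AX)[:2],z]
arm.move_l(P(-.03,.0395),R,feed=.02);arm.move_l(P(-.08,.05),R,feed=.08);arm.move_l(P(-.11,.14),R,feed=.12)
print(arm.current_t(),arm.current_force().round(1))
c=arm.get_calibration("wrist");w=arm.snapshot("wrist")[:,:,::-1];t=arm.snapshot("top")[:,:,::-1];cv2.imwrite("pics/w3.png",w)
u=proj(c,M+.02*AX);print(u.round(),[proj(c,ST+[0,0,.02]).round(1).tolist(),proj(c,ST-.098*AX+[0,0,.02]).round(1).tolist()])
x,y=int(u[0])-50,max(int(u[1])-75,0)
a=cv2.resize(w[y:y+150,x:x+100],(400,600),interpolation=2);b=cv2.resize(t[125:275,200:400],(400,300),interpolation=2)
k=np.zeros((600,800,3),np.uint8);k[:,:400]=a;k[:300,400:]=b;cv2.imwrite("pics/fin.png",k);print(x,y)
E
```

```text
33.15 [ 1.4  0.5 -0.9]
[319. 159.] [[319.3, 98.9], [319.4, 177.1]]
269 83
```

View pics/fin.png

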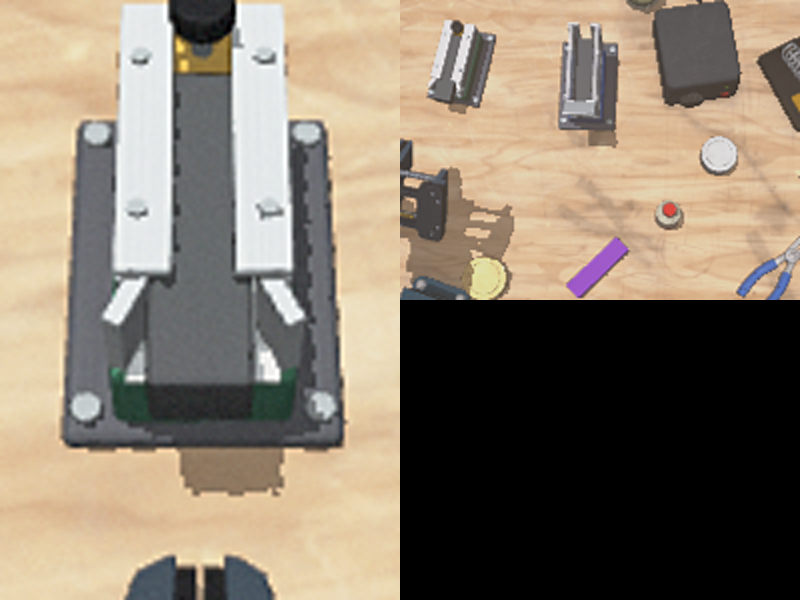

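The stone lies flush against the brass stop at crop (203,75), with its end protruding at (203,385). The bottle, tin and pliers have not moved, and nothing is touched.

```bash
python3 -c "
from rig import arm
print(arm.sign_off())"
```

```text
the job is handed in; nothing more can be done
None
```

The bottom stone is drawn from the chute, slid into the holder, pressed home against the brass stop with about 22 N and released; the stack sank, the pliers, bottle and tin were not touched, and the job was handed in at about 33 s.

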